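Set and close the quick-release cam clamp on a glued block

TASK

The freshly glued wooden block in the little cam clamp on the desk still needs clamping up. Tighten the wing nut (clockwise) until the cam lever meets firm resistance about midway through its swing, then close the lever fully down to its stop and let go. The block must end up held firmly but not crushed, so never force the lever over an overtight nut, never turn the nut with the lever closed, and leave the other things on the desk where they are.

Things in the scene. Friction and masses are not known exactly. Their poses are not given: they have to be found in the camera images.
- clamp: Grey cam clamp fixed to the desk; origin on the desk under it. Base plate 100 (x) x 180 mm (y -105 to +75), 10 high. A column at y +28 carries an arm 36 wide (x), y -74 to +36, top at z 105, over the block. A vertical spindle with sprung rubber foot (26 mm across) passes through the arm at x 0, y -50 and comes down on the block. The lever at the +y end swings in the y-z plane.
- bed: Thin dark rubber pad 74 x 60 x 6 mm on the base plate under the block, part of the clamp; origin at the centre of its underside.
- block: The glued-up wooden block, 58 x 44 x 34 mm, lying loose on the bed under the foot; origin at the centre of its underside. It can be left where it is.
- nut_grip (a point): Centre of the steel wing nut on the spindle: a bar 50 long, 12 wide, 18 mm high (point at mid height, 33 mm above the arm's top with the lever open; it sinks up to 16 mm as the lever closes). x axis along the bar, z up. Pinch it from above across its 12 mm width and turn it about the vertical; that takes about 0.6 N m and it stays where left.
- wing_nut (a joint): Turn of the wing nut, rad; grows as it is tightened (clockwise from above), range -0.5 to 5. Each rad lowers the foot 3 mm, so the lever's resistance begins about 0.25 rad of lever swing earlier. It starts 1.0 to 4.0 rad too loose; how far the spindle already reaches down differs each time and is not in these readings: it must be felt at the lever.
- cam_lever (a joint): Swing, rad: 0 open (75 deg above level, leaning to +y), 0.8 midway, 1.6 closed on its stop (17 deg below level). Starts 0 to 0.25. About 1 N drag at the ball until the foot bears on the block, then some 3 N more per 0.1 rad to a 3 to 12 N hump; from dead centre (1.48) it holds itself closed. Resistance should begin at 0.65 to 0.87: earlier crushes the block, later leaves it loose.
- lever_pivot (a point): Point on the lever's hinge axis, in the lever's mid plane, 100 mm above the desk. The hinge axis is the clamp's x axis.
- lever_ball (a point): Centre of the black plastic ball, 24 mm diameter, at the end of the 12 mm thick lever rod, 80 mm from the hinge axis. It can be gripped from above across the clamp's x direction and led along the arc.
- dice: Chunky white plastic dice, 26 mm, beside the clamp; a bystander. Origin at the centre of its underside.
- clothes_peg: Wooden clothes peg with a spring, 72 x 10 x 13 mm, lying beside the clamp; a bystander.
- eraser: White eraser 45 x 22 x 12 mm beside the clamp; a bystander.
- steel_cup: Stainless steel cup, 72 mm across, 85 mm high; a bystander. Origin at the centre of its underside.
- pencil_pot: Beige ceramic pot, 80 mm across, 85 mm high, with pencils up to 160 mm; a bystander. Origin at the centre of its underside.
There are look-alikes about, which are no part of the job. What is shaped like the clamp but purple is not meant. Several things have the shape of the block; the one meant has the colours described above.

How it is judged:
By the outcome, as a careful person would: the job done as asked, in the order asked, and still so for the second after the job is handed in, with the robot touching nothing.
It also fails if it takes over 72 s, if anything falls off the work surface, if the arm or the gripper's body presses on something with over 40 N, if the wrist force passes 120 N, or if a joint passes its speed limit or range.

ROBOT

A 6-joint arm with a two-finger parallel gripper is mounted at the origin on the work surface. World frame = base frame: x ahead of the robot, y to its left, z up, the work surface at z = 0. Lengths are in mm, angles in degrees, forces in N, time in s.
With the tool pointing down it reaches from about 350 to 850 mm from the base axis. Payload 8.1 kg.
Tool frame: the origin (TCP) lies midway between the tips of the shut fingers; the grasp point (between the pads) lies 19 mm behind it (r.pinch_z is the distance from the TCP to the grasp point, in mm); z points along the fingers, y is the line along which they close (so a half turn about z gives the same grasp; the last joint's range is limited). The gripper opens to 85 mm and grips with 20 to 120 N. Pads are 22 mm wide; open, the fingers measure 114 mm over their backs; the gripper's body (76 mm by 85 mm) begins 54 mm behind the grasp point. The pads swing forward as they close: fully open they stand 13 mm farther back than shut.
Start: joints at [70.795, 7.471, 85.268, -0, 87.261, -4.893], TCP at [148.304, 581.387, 231.292] pointing down, gripper open.
Joint ranges: [-169.43, 169.43], [-51.17, 129.36], [1.28, 143.12], [-76.62, 256.62], [0, 156.53], [-152.29, 152.29]. Speed limits (degrees/s): [136.94, 136.94, 159.86, 180, 180, 180].

INTERFACE

Orientations are given as [roll, pitch, yaw] about the fixed x, y, z axes, in that order (R = Rz(yaw) Ry(pitch) Rx(roll)).
In Python, from bench import sensors, optics, job, r gives the robot as it stands.
- The arm moves only by the tool play_rows, never from a script. Its argument "motion" is a list that holds one entry, the list of rows, each a list of 6 numbers: the shift along the tool's x, y, z in cm, then the turn, a rotation vector about the tool's x, y, z in degrees. In form: [[[x, y, z, ax, ay, az], ...]]. A call has 1 to 5 rows; each row is the pose to reach, as a shift and turn from the pose commanded when the call began, along the tool's axes at that moment; what a row does not reach only later rows make up. A row lasts 1/10 s, in which the tool goes at most 50 mm and 8.59 degrees, less where a joint would pass 70% of its speed; a pose out of reach is approached as far as the arm can. A call with a gripper value outside its range is refused whole. "jaw" is the opening, from 0 (shut) to 1 (fully open), set as the call begins (left out, the last holds). The fingers move at their own pace and stop on an object; "squeeze" is the grip in N (left out, the last holds). Time passes only in rows, so rows that repeat a pose let the fingers close. It gives the time, the measured TCP pose, the force, the opening and the grip force at its end, in the units of the state.
- sensors.sense(): the state, without advancing time (a new reading comes with each control period).
- optics.snapshot(name): name is "scene" or "top" or "wrist"; returns a dict with "pixels" (420x560x3 uint8, red, green, blue), "mtx" (3x3 intrinsics, pixels), "R" (3x3) and "t" (3): a world point X has camera coordinates R X + t; the wrist camera has in their place "T_tool_cam" (4x4, takes a point from camera to tool coordinates, whose origin is the TCP and whose axes are the flange's). Camera axes: x right, y down, z forward; pixel columns grow to the right and rows downward; lengths in mm; the calibration is good to about 2 mm. The wrist camera is an equidistant fisheye: a pixel r from the principal point sees the ray r / f radians off the axis. A picture is of the moment at which its call begins: read the wrist's pose just before it. There is no depth.
- job.hand_in(): hands the job in; it is judged then, once.
The state is a dict: "time": time; "joint_pos": joint angles; "qd": joint speeds; "joint_efforts": joint torques, N m; "tool_pos": TCP position; "tcp_rot": TCP orientation; "ft_force": force on the tool from outside, world axes, zero at the start; "wrist_torque": the same for the moment, N m; "finger_gap": finger opening in mm; "grip_force": force on a finger pad.
Only numpy, scipy, OpenCV 4.12 (cv2) and the standard library are available. Lean on these libraries where they do the work, as an engineer would, in place of code of your own. Each camera call takes 0.05 s, during which the arm holds its last target. There are 200 camera calls.

## Working session

There is one attempt and no reset: what is moved stays moved. The work goes in short steps, Python scripts to look and compute and a tool call to move; the robot and the scene stay as the last step left them, time stands still between calls to the robot, and variables do not carry over. Pictures are saved under pics/ and viewed, at most 10 in all, crops included, and the job is handed in when it is done.

Besides the shell and the picture viewer there is one more tool, called after ">>>" by a JSON object that holds its "api" and its "payload", one argument or row to a line. play_rows: Moves the arm, as the interface text tells. Its arguments: {"type":"object","properties":{"motion":{"type":"array","items":{"type":"array","items":{"type":"array","items":{"type":"number"}}}},"jaw":{"type":"number"},"squeeze":{"type":"number"}},"required":["motion"]}

```bash
mkdir -p pics
python3 - <<'E'
from bench import sensors,optics,r
import cv2,pickle
s=sensors.sense();print(s['time'],s['tool_pos'],s['tcp_rot'],s['ft_force'],r.pinch_z)
d={}
for n in("scene","top","wrist"):
    p=optics.snapshot(n);d[n]=p;cv2.imwrite(f"pics/{n}0.png",p["pixels"][...,::-1])
    print(n,{k:v for k,v in p.items() if k!='pixels'})
pickle.dump(d,open('snap0.pkl','wb'))
E
```

```text
0.0 [148.11272337 580.87249326 230.24831969] [-1.79895078e+02 -1.07251868e-02  1.65687429e+02] [0.53195124 0.32200158 0.4875044 ] 18.700000000000003
scene {'mtx': array([[490.12438429,   0.        , 277.79267106],
       [  0.        , 490.12438429, 211.81935603],
       [  0.        ,   0.        ,   1.        ]]), 'R': array([[ 8.47647926e-01,  5.30559023e-01,  3.42319151e-04],
       [ 4.11853209e-01, -6.57590497e-01, -6.30834109e-01],
       [-3.34469623e-01,  5.34866209e-01, -7.75917656e-01]]), 't': array([-425.74155986, -148.63914643, 1470.30719778])}
top {'mtx': array([[387.15633427,   0.        , 282.58114997],
       [  0.        , 387.15633427, 210.27869465],
       [  0.        ,   0.        ,   1.        ]]), 'R': array([[-0.01999568, -0.99979689,  0.00252101],
       [-0.99396625,  0.01960695, -0.10791972],
       [ 0.10784837, -0.00466373, -0.99415642]]), 't': array([-26.40171941, 551.3355429 , 961.05023046])}
wrist {'mtx': array([[325.1922621 ,   0.        , 280.81925913],
       [  0.        , 325.1922621 , 208.0996529 ],
       [  0.        ,   0.        ,   1.        ]]), 'T_tool_cam': array([[-7.50667107e-04, -9.53017643e-01, -3.02913863e-01,
         7.70988314e+01],
       [ 9.99999701e-01, -6.59448524e-04, -4.03417669e-04,
        -9.80304414e-02],
       [ 1.84708057e-04, -3.02914075e-01,  9.53017853e-01,
        -1.41865153e+02],
       [ 0.00000000e+00,  0.00000000e+00,  0.00000000e+00,
         1.00000000e+00]])}
```

View pics/scene0.png

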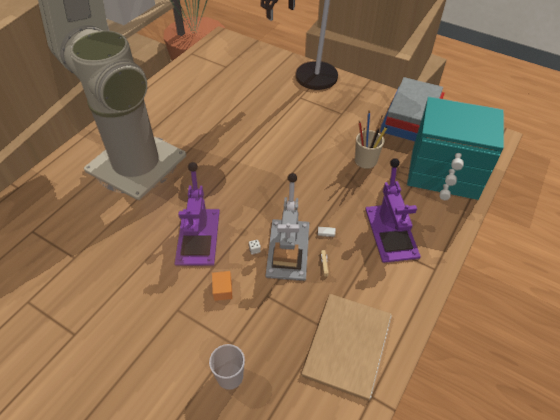

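View pics/top0.png

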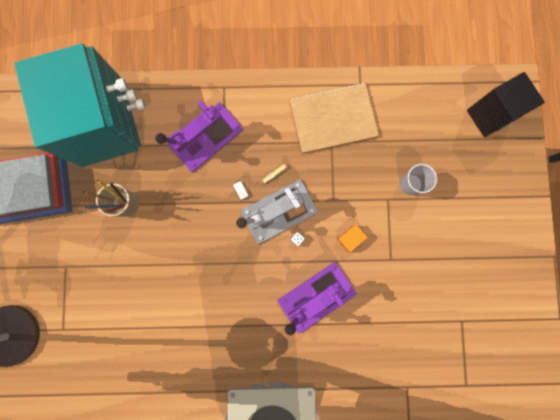

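Candidates for the clamp are grey at scene (288,248) / top (278,212), purple at scene (198,225) and purple at scene (395,220). For the block they are the wooden one in the grey clamp at scene (287,255) and the orange look-alike at (222,285). I choose the grey clamp and check it in a close crop.

Run:
```python
import pickle,cv2,numpy as np
d=pickle.load(open('snap0.pkl','rb'))
a=d['scene']['pixels'][165:285,255:345];b=d['top']['pixels'][165:255,225:330]
a=cv2.resize(a,None,fx=5,fy=5,interpolation=cv2.INTER_CUBIC)
b=cv2.resize(b,None,fx=3.3,fy=3.3,interpolation=cv2.INTER_CUBIC)
b=cv2.copyMakeBorder(b,0,600-b.shape[0],0,0,cv2.BORDER_CONSTANT)
cv2.imwrite('pics/crop1.png',np.hstack([a,b])[...,::-1][:, :800])
print(a.shape,b.shape)
```

```text
(600, 450, 3) (600, 346, 3)
```

View pics/crop1.png

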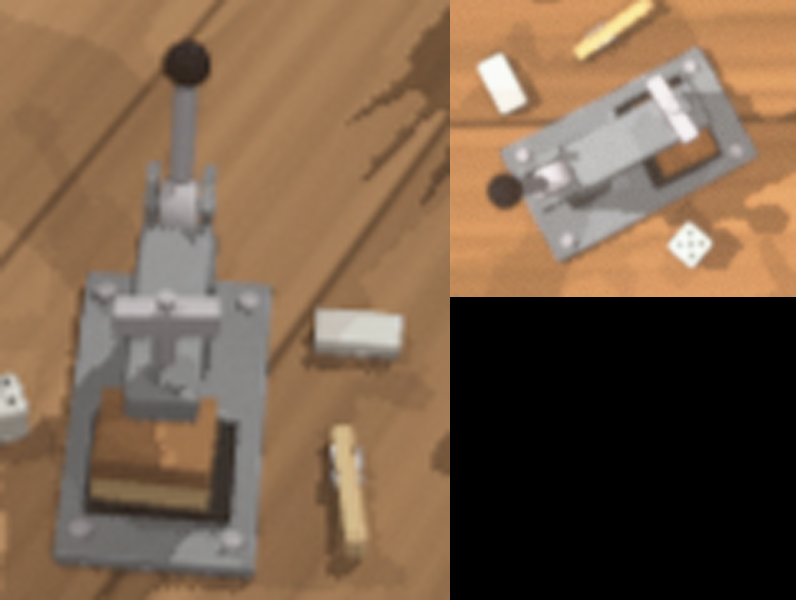

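```bash
cat > fit.py <<'E'
import pickle,numpy as np
from scipy.optimize import least_squares
d=pickle.load(open('snap0.pkl','rb'))
def proj(n,P):
    c=d[n];q=(c['R']@np.atleast_2d(P).T).T+c['t'];u=(c['mtx']@q.T).T;return u[:,:2]/u[:,2:]
Q=np.array
S=Q([[305.6,279.8],[266,277],[309.2,222.6],[272.6,220]]);T=Q([[301.4,179.5],[318,212.9],[240.8,212],[258.3,244.4]])
C=Q([[50,-105,10],[-50,-105,10],[50,75,10],[-50,75,10]],float)
def W(p,P):
    c,s=np.cos(p[2]),np.sin(p[2]);P=np.atleast_2d(P)
    return np.c_[p[0]+c*P[:,0]-s*P[:,1],p[1]+s*P[:,0]+c*P[:,1],P[:,2]]
def ball(p):a=np.radians(75)-p[4];return [0,p[3]+80*np.cos(a),100+80*np.sin(a)]
def res(p):
    b=W(p,ball(p));n=W(p,[0,-50,147])
    return np.r_[(proj('scene',W(p,C))-S).ravel(),(proj('top',W(p,C))-T).ravel(),(proj('scene',b)-[292.2,177.6]).ravel(),(proj('top',b)-[241.7,222.9]).ravel(),
      (proj('scene',n)-[288.4,225.6]).ravel()*.5,(proj('top',n)-[292.3,197.4]).ravel()*.5]
E
python3 - <<'E'
from fit import *
f=least_squares(res,[500,0,.4,40,.1]);p=f.x;print(p[:2],np.degrees(p[2]),p[3:],np.round(f.fun,1))
print('nut',W(p,[0,-50,138]),'ball',W(p,ball(p)),'piv',W(p,[0,p[3],100]))
# nut yaw from top bar ends at z 147
c=d['top']
def back(uv,z):
    r=c['R'].T@np.linalg.inv(c['mtx'])@[*uv,1];o=-c['R'].T@c['t'];return o+r*(z-o[2])/r[2]
a=back([(657-450)/3.3+225,82/3.3+165],147);b=back([(688-450)/3.3+225,132/3.3+165],147)
v=a-b;print('bar',a,b,np.linalg.norm(v),np.degrees(np.arctan2(v[1],v[0])))
E
```

```text
[544.64894904 -16.90762185] 26.926971562354396 [47.4067993   0.13478605] [-0.3 -0.7 -1.3 -1.  -0.3 -1.1 -0.8 -1.1 -0.3 -1.3  1.3 -1.3 -0.4 -1.8
 -0.1 -0.3 -0.4 -0.  -0.   0.  -0.4  0.2  0.5 -0.1]
nut [[567.29167236 -61.48684438 138.        ]] ball [[509.18660242  52.91100464 173.79082528]] piv [[523.18056825  25.35954325 100.        ]]
bar [584.36931513 -49.39866015 147.        ] [549.33907783 -69.87176072 147.        ] 40.574195892191035 30.303758441036262
```

Top (278,212) and scene (288,248) show the grey clamp with the wooden block, its nut bar at top (292,197) and its ball at top (242,223). I move above the ball.

>>> {"api": "play_rows", "payload": {
  "motion": [
    [[-16, -14.1, 0, 0, 0, 0], [-16, -14.1, 0, 0, 0, 0], [-16, -14.1, 0, 0, 0, 0], [-16, -14.1, 0, 0, 0, 0], [-16, -14.1, 0, 0, 0, 0]]
  ],
  "jaw": 0.7,
  "squeeze": 40
}}

```text
time: 0.65
tool_pos: [270.5, 401.9, 231.0]
tcp_rot: [-179.9, 0.1, 165.5]
ft_force: [0.5, 0.4, 0.1]
finger_gap: 59.9
grip_force: 0.0
```

>>> {"api": "play_rows", "payload": {
  "motion": [
    [[-16, -14.1, 0, 0, 0, 0], [-16, -14.1, 0, 0, 0, 0], [-16, -14.1, 0, 0, 0, 0], [-16, -14.1, 0, 0, 0, 0], [-16, -14.1, 0, 0, 0, 0]]
  ]
}}

```text
time: 1.15
tool_pos: [390.5, 225.8, 231.3]
tcp_rot: [-180.0, 0.1, 165.5]
ft_force: [-0.0, 0.7, -0.1]
finger_gap: 59.6
grip_force: 0.0
```

>>> {"api": "play_rows", "payload": {
  "motion": [
    [[-16, -14.1, 0, 0, 0, 0], [-16, -14.1, 0, 0, 0, 0], [-16, -14.1, 0, 0, 0, 0], [-16, -14.1, 0, 0, 0, 0], [-16, -14.1, 0, 0, 0, 0]]
  ]
}}

```text
time: 1.65
tool_pos: [510.6, 49.8, 230.9]
tcp_rot: [-180.0, 0.0, 165.5]
ft_force: [-1.0, 0.4, -0.2]
finger_gap: 59.7
grip_force: 0.0
```

>>> {"api": "play_rows", "payload": {
  "motion": [
    [[0, 0, 0, 0, 0, 8.5], [0, 0, 0, 0, 0, 17], [0, 0, 0, 0, 0, 25.5], [0, 0, 0, 0, 0, 34], [0, 0, 0, 0, 0, 42.5]]
  ]
}}

```text
time: 2.15
tool_pos: [508.6, 54.2, 231.0]
tcp_rot: [-180.0, -0.1, 122.9]
ft_force: [0.8, -0.2, -0.1]
finger_gap: 59.7
grip_force: 0.0
```

>>> {"api": "play_rows", "payload": {
  "motion": [
    [[0, 0, 0, 0, 0, 6.2], [0, 0, 0, 0, 0, 6.2], [0, 0, 0, 0, 0, 6.2]]
  ]
}}

```text
time: 2.45
tool_pos: [508.7, 53.7, 231.1]
tcp_rot: [-180.0, -0.0, 117.2]
ft_force: [0.7, -0.2, 0.1]
finger_gap: 60.1
grip_force: 0.0
```

Run:
```python
from bench import sensors,optics,r
import cv2,pickle
s=sensors.sense();print(s['time'],s['tool_pos'],s['tcp_rot'],s['ft_force'],s['joint_pos'])
p=optics.snapshot("wrist");pickle.dump((s,p),open('w1.pkl','wb'));cv2.imwrite("pics/w1.png",p["pixels"][...,::-1])
```

```text
2.45 [508.68921526  53.73203191 231.10735927] [-1.79988231e+02 -2.98755040e-02  1.17225406e+02] [ 0.69082009 -0.19669887  0.12743852] [ 2.69855837e-01 -6.30893437e+00  9.91607846e+01  2.13207799e-02
  8.71721831e+01 -2.69566095e+01]
```

View pics/w1.png

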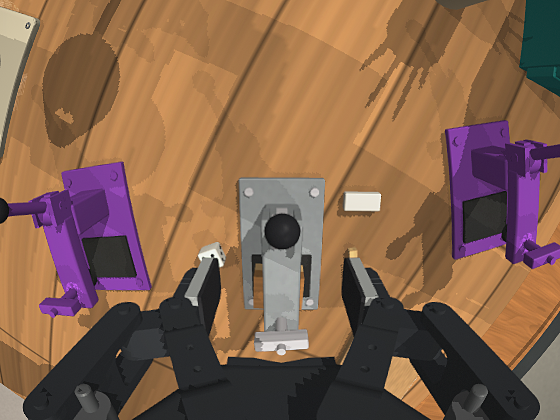

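The wrist view shows the ball at (283,231), between the fingers' lines, and the nut bar's centre near (281,341). I check both against the fit.

```bash
cat > wr.py <<'E'
import numpy as np
from scipy.spatial.transform import Rotation as Ro
def ray(s,p,uv):
    R=Ro.from_euler('xyz',s['tcp_rot'],degrees=True).as_matrix();T=p['T_tool_cam'];K=p['mtx']
    d=np.array([uv[0]-K[0,2],uv[1]-K[1,2]])/K[0,0];th=np.hypot(*d)
    c=np.r_[d/th*np.sin(th),np.cos(th)]
    return R@T[:3,:3]@c, np.array(s['tool_pos'])+R@T[:3,3]
def at(s,p,uv,z):
    r,o=ray(s,p,uv);return o+r*(z-o[2])/r[2]
E
python3 - <<'E'
import pickle,cv2
from wr import *
s,p=pickle.load(open('w1.pkl','rb'))
g=p['pixels'].max(2);m=(g<60).astype(np.uint8);m[:200]=0;m[260:]=0;m[:,:255]=0;m[:,312:]=0
n,l,st,ce=cv2.connectedComponentsWithStats(m);i=1+st[1:,4].argmax();print(st[i],ce[i])
print('ball',at(s,p,ce[i],173.8),'nut',at(s,p,(281,340),147),at(s,p,(256,346),147),at(s,p,(307,343),147),'corners',[at(s,p,c,10)[:2].round() for c in((238,178),(325,178),(320,308),(244,308))])
E
```

```text
[265 214  35  35 990] [281.83131313 231.07272727]
ball [510.32152687  52.29616    173.8       ] nut [563.00168731 -51.38615676 147.        ] [546.33640444 -68.63202667 147.        ] [585.70797486 -44.24750149 147.        ] corners [array([466.,  30.]), array([555.,  75.]), array([638., -82.]), array([ 547., -129.])]
```

>>> {"api": "play_rows", "payload": {
  "motion": [
    [[-0.15, 0.05, 3, 0, 0, 0], [-0.15, 0.05, 5, 0, 0, 0], [-0.15, 0.05, 6.5, 0, 0, 0], [-0.15, 0.05, 7.6, 0, 0, 0], [-0.15, 0.05, 7.6, 0, 0, 0]]
  ]
}}

```text
time: 3.0
tool_pos: [509.0, 51.9, 153.7]
tcp_rot: [-179.9, -0.1, 117.0]
ft_force: [-0.3, -0.1, 0.1]
finger_gap: 59.8
grip_force: 0.0
```

>>> {"api": "play_rows", "payload": {
  "motion": [
    [[0, 0, 0, 0, 0, 0], [0, 0, 0, 0, 0, 0], [0, 0, 0, 0, 0, 0], [0, 0, 0, 0, 0, 0], [0, 0, 0, 0, 0, 0]]
  ],
  "jaw": 0,
  "squeeze": 30
}}

```text
time: 3.5
tool_pos: [510.6, 51.7, 156.6]
tcp_rot: [179.9, 0.0, 117.0]
ft_force: [-3.1, -0.3, 6.2]
finger_gap: 21.7
grip_force: 29.2
```

Run:
```python
from bench import sensors
s=sensors.sense();print({k:s[k] for k in('time','tool_pos','tcp_rot','ft_force','wrist_torque','finger_gap','grip_force')})
```

```text
{'time': 3.5, 'tool_pos': array([510.59641871,  51.74461639, 156.61516164]), 'tcp_rot': array([1.79911001e+02, 4.80284368e-02, 1.16994013e+02]), 'ft_force': array([-3.11694025, -0.29272257,  6.15585742]), 'wrist_torque': array([-0.0170376 ,  0.37727753,  0.00325702]), 'finger_gap': 21.716608277413297, 'grip_force': 29.228992760181427}
```

>>> {"api": "play_rows", "payload": {
  "motion": [
    [[0.68, 0, 0.32, 0, 0, 0], [1.3, 0, 0.69, 0, 0, 0], [1.88, 0, 1.12, 0, 0, 0], [2.43, 0, 1.59, 0, 0, 0], [2.98, 0, 2.17, 0, 0, 0]]
  ]
}}

```text
time: 4.0
tool_pos: [497.0, 78.6, 134.8]
tcp_rot: [179.9, 0.0, 117.0]
ft_force: [-2.3, -0.5, 4.2]
finger_gap: 21.7
grip_force: 30.3
```

>>> {"api": "play_rows", "payload": {
  "motion": [
    [[0, 0, 0, 0, 0, 0]]
  ]
}}

```text
time: 4.1
tool_pos: [496.5, 79.3, 133.8]
tcp_rot: [179.9, -0.0, 117.0]
ft_force: [-1.0, 4.4, 3.0]
finger_gap: 22.6
grip_force: 30.2
```

>>> {"api": "play_rows", "payload": {
  "motion": [
    [[0.5, 0, 0.64, 0, 0, 0], [0.92, 0, 1.31, 0, 0, 0]]
  ]
}}

```text
time: 4.3
tool_pos: [492.9, 86.6, 121.5]
tcp_rot: [179.9, 0.0, 117.0]
ft_force: [-1.9, 1.7, 4.2]
finger_gap: 22.0
grip_force: 30.7
```

>>> {"api": "play_rows", "payload": {
  "motion": [
    [[0, 0, 0, 0, 0, 0]]
  ]
}}

```text
time: 4.4
tool_pos: [492.5, 87.1, 120.4]
tcp_rot: [179.9, -0.0, 117.0]
ft_force: [0.8, 3.5, -0.3]
finger_gap: 22.0
grip_force: 30.6
```

>>> {"api": "play_rows", "payload": {
  "motion": [
    [[0.36, 0, 0.72, 0, 0, 0], [0.36, 0, 0.72, 0, 0, 0], [0.36, 0, 0.72, 0, 0, 0]]
  ]
}}

```text
time: 4.7
tool_pos: [491.0, 89.8, 113.6]
tcp_rot: [180.0, -0.0, 117.0]
ft_force: [1.7, 3.9, 1.5]
finger_gap: 22.0
grip_force: 30.7
```

>>> {"api": "play_rows", "payload": {
  "motion": [
    [[0.28, 0, 0.75, 0, 0, 0], [0.28, 0, 0.75, 0, 0, 0], [0.28, 0, 0.75, 0, 0, 0]]
  ]
}}

```text
time: 5.0
tool_pos: [489.7, 92.2, 105.9]
tcp_rot: [180.0, 0.0, 117.0]
ft_force: [3.6, 2.7, -0.2]
finger_gap: 21.9
grip_force: 30.8
```

>>> {"api": "play_rows", "payload": {
  "motion": [
    [[0.2, 0, 0.77, 0, 0, 0], [0.2, 0, 0.77, 0, 0, 0], [0.2, 0, 0.77, 0, 0, 0]]
  ]
}}

```text
time: 5.3
tool_pos: [488.9, 93.9, 97.9]
tcp_rot: [180.0, 0.0, 117.0]
ft_force: [3.9, 3.4, -0.1]
finger_gap: 22.0
grip_force: 30.9
```

>>> {"api": "play_rows", "payload": {
  "motion": [
    [[0.13, 0, 0.79, 0, 0, 0], [0.13, 0, 0.79, 0, 0, 0], [0.13, 0, 0.79, 0, 0, 0]]
  ]
}}

```text
time: 5.6
tool_pos: [488.2, 95.1, 89.6]
tcp_rot: [180.0, 0.0, 117.0]
ft_force: [4.7, 3.2, -0.1]
finger_gap: 22.3
grip_force: 31.0
```

>>> {"api": "play_rows", "payload": {
  "motion": [
    [[0.05, 0, 0.8, 0, 0, 0], [0.05, 0, 0.8, 0, 0, 0], [0.05, 0, 0.8, 0, 0, 0]]
  ]
}}

```text
time: 5.9
tool_pos: [487.9, 95.6, 81.3]
tcp_rot: [180.0, 0.0, 117.0]
ft_force: [5.5, 2.8, -0.2]
finger_gap: 22.2
grip_force: 31.1
```

>>> {"api": "play_rows", "payload": {
  "motion": [
    [[-0.03, 0, 0.8, 0, 0, 0], [-0.03, 0, 0.8, 0, 0, 0], [-0.03, 0, 0.8, 0, 0, 0]]
  ]
}}

```text
time: 6.2
tool_pos: [488.1, 95.3, 73.1]
tcp_rot: [180.0, 0.0, 117.0]
ft_force: [6.3, 3.1, -0.1]
finger_gap: 21.8
grip_force: 31.1
```

>>> {"api": "play_rows", "payload": {
  "motion": [
    [[-0.02, 0, -1.6, 0, 0, 0], [-0.35, 0, -3.16, 0, 0, 0], [-0.98, 0, -4.63, 0, 0, 0], [-1.9, 0, -5.94, 0, 0, 0], [-2.74, 0, -6.78, 0, 0, 0]]
  ]
}}

```text
time: 6.7
tool_pos: [500.4, 70.8, 141.2]
tcp_rot: [180.0, -0.0, 117.0]
ft_force: [8.3, 4.1, -6.7]
finger_gap: 21.9
grip_force: 29.6
```

>>> {"api": "play_rows", "payload": {
  "motion": [
    [[-0.97, 0, -0.71, 0, 0, 0], [-1.66, 0, -1.1, 0, 0, 0], [-2.13, 0, -1.32, 0, 0, 0], [-2.13, 0, -1.32, 0, 0, 0]]
  ]
}}

```text
time: 7.1
tool_pos: [510.2, 51.8, 153.9]
tcp_rot: [180.0, -0.0, 117.0]
ft_force: [4.9, 4.2, -0.3]
finger_gap: 21.9
grip_force: 29.8
```

>>> {"api": "play_rows", "payload": {
  "motion": [
    [[0, 0, 0, 0, 0, 0], [0, 0, 0, 0, 0, 0], [0, 0, 0, 0, 0, 0], [0, 0, 0, 0, 0, 0]]
  ],
  "jaw": 0.7
}}

```text
time: 7.5
tool_pos: [509.4, 51.8, 154.6]
tcp_rot: [-179.9, -0.0, 117.0]
ft_force: [-0.1, 0.5, -0.6]
finger_gap: 59.8
grip_force: 0.0
```

>>> {"api": "play_rows", "payload": {
  "motion": [
    [[0, 0, -3, 0, 0, 0], [0, 0, -7.6, 0, 0, 0], [-4, 0, -7.6, 0, 0, 0], [-9, 0, -7.6, 0, 0, 0], [-12.5, 0, -7.6, 0, 0, 0]]
  ]
}}

```text
time: 8.0
tool_pos: [567.6, -61.6, 231.8]
tcp_rot: [180.0, 0.1, 117.0]
ft_force: [0.1, 0.3, -0.7]
finger_gap: 59.9
grip_force: 0.0
```

>>> {"api": "play_rows", "payload": {
  "motion": [
    [[0, 0, 0, 0, 0, -8.5], [0, 0, 0, 0, 0, -17], [0, 0, 0, 0, 0, -25.5], [0, 0, 0, 0, 0, -34], [0, 0, 0, 0, 0, -42.5]]
  ]
}}

```text
time: 8.5
tool_pos: [566.4, -59.6, 230.9]
tcp_rot: [-180.0, -0.0, 159.8]
ft_force: [-1.3, 0.2, 0.1]
finger_gap: 59.9
grip_force: 0.0
```

>>> {"api": "play_rows", "payload": {
  "motion": [
    [[0, 0, 0, 0, 0, -8.5], [0, 0, 0, 0, 0, -17], [0, 0, 0, 0, 0, -25.5], [0, 0, 0, 0, 0, -34], [0, 0, 0, 0, 0, -42.5]]
  ]
}}

```text
time: 9.0
tool_pos: [566.4, -59.5, 230.9]
tcp_rot: [180.0, -0.0, -157.7]
ft_force: [0.6, 0.0, -0.1]
finger_gap: 59.8
grip_force: 0.0
```

>>> {"api": "play_rows", "payload": {
  "motion": [
    [[0, 0, 0, 0, 0, -7], [0, 0, 0, 0, 0, -7], [0, 0, 0, 0, 0, -7]]
  ]
}}

```text
time: 9.3
tool_pos: [566.5, -59.4, 231.0]
tcp_rot: [180.0, -0.0, -151.2]
ft_force: [0.2, 0.4, 0.2]
finger_gap: 60.2
grip_force: 0.0
```

Run:
```python
from bench import sensors,optics,r
import cv2,pickle
s=sensors.sense();print(s['time'],s['tool_pos'],s['tcp_rot'],s['ft_force'],s['joint_pos'])
p=optics.snapshot("wrist");pickle.dump((s,p),open('w2.pkl','wb'));cv2.imwrite("pics/w2.png",p["pixels"][...,::-1])
```

```text
9.3 [566.48464809 -59.44588932 231.02409672] [ 1.79992433e+02 -1.53400145e-02 -1.51225348e+02] [0.22105252 0.37354185 0.22569645] [-1.11451805e+01  2.80382745e+00  9.02437047e+01 -4.04580295e-03
  8.69690889e+01 -1.29919617e+02]
```

View pics/w2.png

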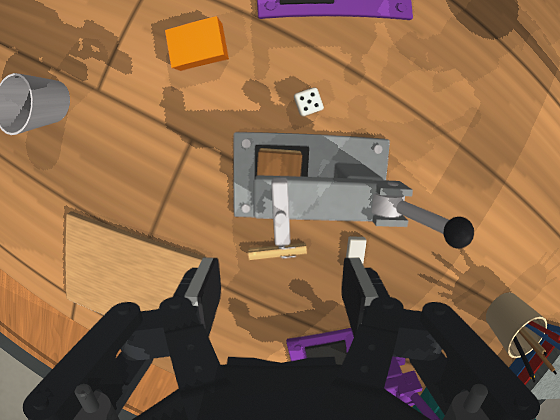

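The bar runs from (280,180) to (283,245) and lies midway between the fingers.

Run:
```python
import pickle
from wr import *
s,p=pickle.load(open('w2.pkl','rb'))
a=at(s,p,(280,180),147);b=at(s,p,(282.5,245),147);v=a-b
print(a,b,(a+b)/2,np.linalg.norm(v),np.degrees(np.arctan2(-v[1],-v[0])))
print('ball',at(s,p,(459,232),173.8))
# refine bar: white-ish pixels
g=p['pixels'].astype(int)[175:250,262:300];m=(g.min(2)>165)&(g.max(2)-g.min(2)<30)
ys,xs=np.nonzero(m);
for y in range(0,75,8):
    x=np.nonzero(m[y])[0]; print(y+175,(x.min()+262,x.max()+262) if len(x) else None)
```

```text
[543.73491223 -73.06504854 147.        ] [587.00306692 -47.22532364 147.        ] [565.36898957 -60.14518609 147.        ] 50.39667244643234 30.845632231596525
ball [507.51100358  57.28667618 173.8       ]
175 None
183 (np.int64(269), np.int64(286))
191 (np.int64(273), np.int64(287))
199 (np.int64(273), np.int64(288))
207 (np.int64(276), np.int64(292))
215 (np.int64(277), np.int64(299))
223 (np.int64(275), np.int64(288))
231 (np.int64(275), np.int64(288))
239 (np.int64(276), np.int64(289))
247 (np.int64(282), np.int64(294))
```

>>> {"api": "play_rows", "payload": {
  "motion": [
    [[0.13, 0, 3, 0, 0, -2], [0.13, 0, 6, 0, 0, -2], [0.13, 0, 9, 0, 0, -2], [0.13, 0, 10.9, 0, 0, -2], [0.13, 0, 10.9, 0, 0, -2]]
  ]
}}

```text
time: 9.85
tool_pos: [562.8, -59.6, 118.4]
tcp_rot: [179.8, -0.3, -149.1]
ft_force: [-1.0, 0.4, 0.7]
finger_gap: 59.6
grip_force: 0.0
```

>>> {"api": "play_rows", "payload": {
  "motion": [
    [[0, 0, 0, 0, 0, 0], [0, 0, 0, 0, 0, 0], [0, 0, 0, 0, 0, 0], [0, 0, 0, 0, 0, 0], [0, 0, 0, 0, 0, 0]]
  ],
  "jaw": 0,
  "squeeze": 100
}}

```text
time: 10.35
tool_pos: [566.3, -59.9, 123.7]
tcp_rot: [-179.9, 0.1, -149.0]
ft_force: [-1.6, 2.3, 4.6]
finger_gap: 9.9
grip_force: 98.1
```

>>> {"api": "play_rows", "payload": {
  "motion": [
    [[0, 0, 0, 0, 0, 0], [0, 0, 0, 0, 0, 0]]
  ]
}}

```text
time: 10.55
tool_pos: [566.3, -59.9, 123.5]
tcp_rot: [-179.9, 0.1, -149.0]
ft_force: [0.1, 1.8, 4.9]
finger_gap: 9.7
grip_force: 98.1
```

>>> {"api": "play_rows", "payload": {
  "motion": [
    [[0, 0, 0, 0, 0, 7.6], [0, 0, 0, 0, 0, 15.3], [0, 0, 0, 0, 0, 22.9], [0, 0, 0, 0, 0, 30.6], [0, 0, 0, 0, 0, 38.2]]
  ]
}}

```text
time: 11.05
tool_pos: [566.2, -59.5, 123.4]
tcp_rot: [180.0, 0.1, 172.5]
ft_force: [-1.0, 4.4, 5.0]
finger_gap: 10.0
grip_force: 98.5
```

Run:
```python
from bench import sensors
s=sensors.sense();print({k:s[k] for k in('time','tool_pos','tcp_rot','ft_force','wrist_torque','finger_gap','joint_pos')})
```

```text
{'time': 11.05, 'tool_pos': array([566.20407853, -59.53901104, 123.40321947]), 'tcp_rot': array([1.79961398e+02, 1.00493920e-01, 1.72523029e+02]), 'ft_force': array([-0.95282102,  4.41956379,  4.99242627]), 'wrist_torque': array([0.68803799, 0.14651745, 0.65375485]), 'finger_gap': 9.958924041079946, 'joint_pos': array([-1.11914640e+01,  7.04478923e+00,  9.72365521e+01,  4.64873766e-02,
        7.56208812e+01, -9.37260327e+01])}
```

>>> {"api": "play_rows", "payload": {
  "motion": [
    [[0, 0, 0, 0, 0, 7.6], [0, 0, 0, 0, 0, 15.3], [0, 0, 0, 0, 0, 22.9], [0, 0, 0, 0, 0, 30.6], [0, 0, 0, 0, 0, 38.2]]
  ]
}}

```text
time: 11.55
tool_pos: [566.4, -59.1, 123.4]
tcp_rot: [179.9, 0.0, 134.3]
ft_force: [0.1, 5.5, 4.6]
finger_gap: 9.4
grip_force: 98.4
```

>>> {"api": "play_rows", "payload": {
  "motion": [
    [[0, 0, 0, 0, 0, 7.6], [0, 0, 0, 0, 0, 15.3], [0, 0, 0, 0, 0, 22.9], [0, 0, 0, 0, 0, 30.6], [0, 0, 0, 0, 0, 38.2]]
  ]
}}

```text
time: 12.05
tool_pos: [566.8, -58.9, 123.5]
tcp_rot: [179.8, -0.1, 96.1]
ft_force: [2.8, 7.1, 3.2]
finger_gap: 9.9
grip_force: 98.2
```

>>> {"api": "play_rows", "payload": {
  "motion": [
    [[0, 0, 0, 0, 0, 0], [0, 0, 0, 0, 0, 0]]
  ]
}}

```text
time: 12.25
tool_pos: [566.8, -58.9, 123.5]
tcp_rot: [179.8, -0.1, 96.4]
ft_force: [3.1, 7.3, 3.6]
finger_gap: 9.6
grip_force: 98.0
```

>>> {"api": "play_rows", "payload": {
  "motion": [
    [[0, 0, 0, 0, 0, 0], [0, 0, 0, 0, 0, 0], [0, 0, 0, 0, 0, 0], [0, 0, 0, 0, 0, 0]]
  ],
  "jaw": 0.7
}}

```text
time: 12.65
tool_pos: [565.3, -60.3, 122.1]
tcp_rot: [-180.0, 0.0, 96.4]
ft_force: [0.2, 0.2, -0.3]
finger_gap: 59.5
grip_force: 0.0
```

>>> {"api": "play_rows", "payload": {
  "motion": [
    [[0, 0, -3, 0, 0, 0], [0, 0, -7, 0, 0, 0], [0, 0, -10.9, 0, 0, 0], [0, 0, -10.9, 0, 0, 0]]
  ]
}}

```text
time: 13.05
tool_pos: [568.7, -60.9, 238.5]
tcp_rot: [179.4, 0.2, 96.4]
ft_force: [1.2, -0.4, 0.9]
finger_gap: 59.7
grip_force: 0.0
```

Run:
```python
from bench import sensors,optics,r
import cv2,pickle
s=sensors.sense();print(s['time'],s['tool_pos'],s['tcp_rot'],s['ft_force'],s['joint_pos'])
p=optics.snapshot("wrist");pickle.dump((s,p),open('w3.pkl','wb'));cv2.imwrite("pics/w3.png",p["pixels"][...,::-1])
```

```text
13.05 [568.70382462 -60.92645723 238.54464423] [179.40659322   0.19840097  96.37382388] [ 1.17981678 -0.38352978  0.86276348] [-1.12446516e+01  2.35590287e+00  8.99238871e+01 -9.48876170e-03
  8.70945877e+01 -1.76190737e+01]
```

View pics/w3.png

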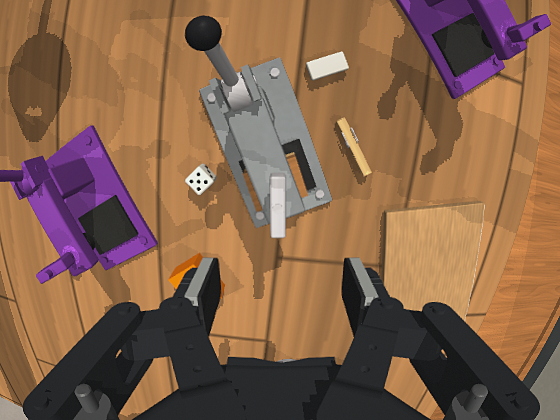

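The bar turned with the tool and is now vertical in the image, (278,175)–(278,235). The ball is at (203,33) and nothing was disturbed. I go back to the ball.

>>> {"api": "play_rows", "payload": {
  "motion": [
    [[0, 0, 0, 0, 0, -8], [0, 0, 0, 0, 0, -16], [0, 0, 0, 0, 0, -20.6], [0, 0, 0, 0, 0, -20.6]]
  ]
}}

```text
time: 13.5
tool_pos: [564.8, -60.1, 229.6]
tcp_rot: [-179.9, -0.1, 117.0]
ft_force: [-0.5, 0.0, 0.0]
finger_gap: 60.0
grip_force: 0.0
```

>>> {"api": "play_rows", "payload": {
  "motion": [
    [[4.5, 0.1, 0, 0, 0, 0], [9, 0.1, 0, 0, 0, 0], [12.5, 0.1, 0, 0, 0, 0], [12.5, 0.1, 0, 0, 0, 0], [12.5, 0.1, 0, 0, 0, 0]]
  ]
}}

```text
time: 14.0
tool_pos: [509.2, 52.2, 230.7]
tcp_rot: [-180.0, 0.0, 117.0]
ft_force: [0.2, -0.3, -0.5]
finger_gap: 59.8
grip_force: 0.0
```

Run:
```python
from bench import sensors,optics
import cv2,pickle
from wr import *
s=sensors.sense();p=optics.snapshot("wrist")
g=p['pixels'].max(2);m=(g<60).astype(np.uint8);m[:190]=0;m[262:]=0;m[:,245:][:,80:]=0;m[:,:245]=0
n,l,st,ce=cv2.connectedComponentsWithStats(m);i=1+st[1:,4].argmax();print(st[i],ce[i],at(s,p,ce[i],174),s['tool_pos'],s['tcp_rot'])
```

```text
[ 265  196   36   35 1000] [282.362 213.132] [505.3694957   62.16416382 174.        ] [509.19858232  52.19652888 230.6626977 ] [-1.79963245e+02  7.63673251e-03  1.16969627e+02]
```

>>> {"api": "play_rows", "payload": {
  "motion": [
    [[0.9, 0, 3, 0, 0, 0], [0.9, 0, 5.5, 0, 0, 0], [0.9, 0, 7, 0, 0, 0], [0.9, 0, 8.1, 0, 0, 0], [0.9, 0, 8.1, 0, 0, 0]]
  ]
}}

```text
time: 14.55
tool_pos: [504.8, 59.1, 148.6]
tcp_rot: [-179.9, -0.1, 116.9]
ft_force: [0.2, 0.7, -0.1]
finger_gap: 59.7
grip_force: 0.0
```

>>> {"api": "play_rows", "payload": {
  "motion": [
    [[0, 0, 0, 0, 0, 0], [0, 0, 0, 0, 0, 0], [0, 0, 0, 0, 0, 0], [0, 0, 0, 0, 0, 0], [0, 0, 0, 0, 0, 0]]
  ],
  "jaw": 0,
  "squeeze": 30
}}

```text
time: 15.05
tool_pos: [506.3, 60.0, 151.4]
tcp_rot: [179.9, 0.0, 117.0]
ft_force: [-0.9, 2.1, 6.6]
finger_gap: 22.2
grip_force: 29.3
```

>>> {"api": "play_rows", "payload": {
  "motion": [
    [[0.87, 0, 0.59, 0, 0, 0], [1.47, 0, 1.11, 0, 0, 0], [2.02, 0, 1.69, 0, 0, 0], [2.02, 0, 1.69, 0, 0, 0], [2.02, 0, 1.69, 0, 0, 0]]
  ]
}}

```text
time: 15.55
tool_pos: [496.8, 78.5, 133.9]
tcp_rot: [179.9, -0.0, 117.0]
ft_force: [0.9, 5.3, 3.5]
finger_gap: 22.1
grip_force: 29.9
```

>>> {"api": "play_rows", "payload": {
  "motion": [
    [[0.5, 0, 0.64, 0, 0, 0], [0.92, 0, 1.31, 0, 0, 0], [0.92, 0, 1.31, 0, 0, 0], [0.92, 0, 1.31, 0, 0, 0]]
  ]
}}

```text
time: 15.95
tool_pos: [492.8, 86.3, 120.4]
tcp_rot: [179.9, -0.0, 117.0]
ft_force: [3.2, 3.7, 0.7]
finger_gap: 22.0
grip_force: 30.3
```

>>> {"api": "play_rows", "payload": {
  "motion": [
    [[0.36, 0, 0.72, 0, 0, 0], [0.36, 0, 0.72, 0, 0, 0], [0.36, 0, 0.72, 0, 0, 0]]
  ]
}}

```text
time: 16.25
tool_pos: [491.1, 89.4, 113.0]
tcp_rot: [179.9, 0.0, 117.0]
ft_force: [3.8, 5.0, -1.0]
finger_gap: 22.0
grip_force: 30.4
```

Free so far at 0.9; I continue in 0.1 rad steps.

>>> {"api": "play_rows", "payload": {
  "motion": [
    [[0.28, 0, 0.75, 0, 0, 0], [0.28, 0, 0.75, 0, 0, 0], [0.28, 0, 0.75, 0, 0, 0]]
  ]
}}

```text
time: 16.55
tool_pos: [489.8, 92.0, 105.3]
tcp_rot: [179.9, 0.0, 117.0]
ft_force: [4.5, 4.4, -0.5]
finger_gap: 22.3
grip_force: 30.5
```

>>> {"api": "play_rows", "payload": {
  "motion": [
    [[0.2, 0, 0.77, 0, 0, 0], [0.2, 0, 0.77, 0, 0, 0], [0.2, 0, 0.77, 0, 0, 0]]
  ]
}}

```text
time: 16.85
tool_pos: [488.9, 93.7, 97.4]
tcp_rot: [179.9, 0.0, 117.0]
ft_force: [4.7, 3.9, -1.0]
finger_gap: 22.0
grip_force: 30.6
```

Run:
```python
import numpy as np
F=lambda f,q:(np.round([(-.4528*f[0]+.8915*f[1])*np.sin(1.309-q)-f[2]*np.cos(1.309-q)],2))
for f,q in (((.8,3.5,-.3),.8),((1.7,3.9,1.5),.9),((3.6,2.7,-.2),1.),((3.9,3.4,-.1),1.1),((4.7,3.2,-.1),1.2),((5.5,2.8,-.2),1.3),((6.3,3.1,-.1),1.4),((.9,5.3,3.5),.6),((3.2,3.7,.7),.8),((3.8,5,-1),.9)):print(q,F(f,q))
```

```text
0.8 [1.61]
0.9 [-0.3]
1.0 [0.43]
1.1 [0.36]
1.2 [0.18]
1.3 [0.2]
1.4 [0.11]
0.6 [0.15]
0.8 [0.29]
0.9 [2.01]
```

>>> {"api": "play_rows", "payload": {
  "motion": [
    [[0.13, 0, 0.79, 0, 0, 0], [0.13, 0, 0.79, 0, 0, 0], [0.13, 0, 0.79, 0, 0, 0]]
  ]
}}

```text
time: 17.15
tool_pos: [488.4, 94.7, 89.2]
tcp_rot: [179.9, 0.0, 117.0]
ft_force: [5.8, 3.4, 0.4]
finger_gap: 21.9
grip_force: 30.8
```

>>> {"api": "play_rows", "payload": {
  "motion": [
    [[0.05, 0, 0.8, 0, 0, 0], [0.05, 0, 0.8, 0, 0, 0], [0.05, 0, 0.8, 0, 0, 0]]
  ]
}}

```text
time: 17.45
tool_pos: [488.1, 95.1, 81.2]
tcp_rot: [179.9, 0.0, 117.0]
ft_force: [6.0, 3.5, 0.5]
finger_gap: 21.9
grip_force: 30.9
```

>>> {"api": "play_rows", "payload": {
  "motion": [
    [[-0.17, 0, -1.59, 0, 0, 0], [-0.66, 0, -3.11, 0, 0, 0], [-1.44, 0, -4.5, 0, 0, 0], [-2.48, 0, -5.72, 0, 0, 0], [-3.4, 0, -6.48, 0, 0, 0]]
  ]
}}

```text
time: 17.95
tool_pos: [503.5, 64.7, 146.1]
tcp_rot: [180.0, -0.0, 117.0]
ft_force: [9.3, 4.6, -6.3]
finger_gap: 21.8
grip_force: 29.7
```

>>> {"api": "play_rows", "payload": {
  "motion": [
    [[-1.03, 0, -0.61, 0, 0, 0], [-1.77, 0, -0.93, 0, 0, 0], [-1.77, 0, -0.93, 0, 0, 0]]
  ]
}}

```text
time: 18.25
tool_pos: [511.8, 48.5, 155.2]
tcp_rot: [179.9, 0.0, 116.9]
ft_force: [7.2, 4.3, 0.7]
finger_gap: 22.3
grip_force: 30.1
```

>>> {"api": "play_rows", "payload": {
  "motion": [
    [[0, 0, 0, 0, 0, 0], [0, 0, 0, 0, 0, 0], [0, 0, 0, 0, 0, 0], [0, 0, 0, 0, 0, 0]]
  ],
  "jaw": 0.7
}}

```text
time: 18.65
tool_pos: [510.5, 48.9, 155.4]
tcp_rot: [-179.9, -0.0, 117.0]
ft_force: [0.7, 0.2, -0.1]
finger_gap: 59.9
grip_force: 0.0
```

>>> {"api": "play_rows", "payload": {
  "motion": [
    [[0, 0, -3, 0, 0, 0], [0, 0, -7.5, 0, 0, 0], [-4, -0.1, -7.5, 0, 0, 0], [-8.5, -0.1, -7.5, 0, 0, 0], [-12.2, -0.1, -7.5, 0, 0, 0]]
  ]
}}

```text
time: 19.15
tool_pos: [566.3, -61.8, 231.6]
tcp_rot: [180.0, 0.1, 117.0]
ft_force: [0.4, 0.3, -0.2]
finger_gap: 60.0
grip_force: 0.0
```

>>> {"api": "play_rows", "payload": {
  "motion": [
    [[0, 0, 0, 0, 0, 8], [0, 0, 0, 0, 0, 16], [0, 0, 0, 0, 0, 20.6], [0, 0, 0, 0, 0, 20.6], [0, 0, 0, 0, 0, 20.6]]
  ]
}}

```text
time: 19.65
tool_pos: [565.4, -60.1, 230.8]
tcp_rot: [-180.0, -0.0, 96.5]
ft_force: [1.3, 0.1, -0.5]
finger_gap: 60.5
grip_force: 0.0
```

>>> {"api": "play_rows", "payload": {
  "motion": [
    [[0, 0, 3, 0, 0, 0], [0, 0, 6, 0, 0, 0], [0, 0, 9, 0, 0, 0], [0, 0, 10.9, 0, 0, 0], [0, 0, 10.9, 0, 0, 0]]
  ]
}}

```text
time: 20.15
tool_pos: [562.8, -59.5, 118.3]
tcp_rot: [-179.6, -0.1, 96.5]
ft_force: [-0.1, -0.5, -0.2]
finger_gap: 59.6
grip_force: 0.0
```

>>> {"api": "play_rows", "payload": {
  "motion": [
    [[0, 0, 0, 0, 0, 0], [0, 0, 0, 0, 0, 0], [0, 0, 0, 0, 0, 0], [0, 0, 0, 0, 0, 0], [0, 0, 0, 0, 0, 0]]
  ],
  "jaw": 0,
  "squeeze": 100
}}

```text
time: 20.65
tool_pos: [567.0, -60.3, 123.9]
tcp_rot: [179.8, 0.1, 96.4]
ft_force: [2.9, 1.6, 7.4]
finger_gap: 9.8
grip_force: 98.1
```

>>> {"api": "play_rows", "payload": {
  "motion": [
    [[0, 0, 0, 0, 0, 7], [0, 0, 0, 0, 0, 14], [0, 0, 0, 0, 0, 21], [0, 0, 0, 0, 0, 28], [0, 0, 0, 0, 0, 35]]
  ]
}}

```text
time: 21.15
tool_pos: [566.5, -60.2, 123.5]
tcp_rot: [179.9, -0.0, 61.2]
ft_force: [-0.8, 1.5, 5.7]
finger_gap: 9.9
grip_force: 98.5
```

>>> {"api": "play_rows", "payload": {
  "motion": [
    [[0, 0, 0, 0, 0, 7], [0, 0, 0, 0, 0, 14], [0, 0, 0, 0, 0, 21], [0, 0, 0, 0, 0, 28], [0, 0, 0, 0, 0, 28]]
  ]
}}

```text
time: 21.65
tool_pos: [566.2, -60.0, 123.3]
tcp_rot: [179.9, -0.1, 33.2]
ft_force: [0.4, 2.1, 5.4]
finger_gap: 9.7
grip_force: 98.3
```

>>> {"api": "play_rows", "payload": {
  "motion": [
    [[0, 0, 0, 0, 0, 0], [0, 0, 0, 0, 0, 0], [0, 0, 0, 0, 0, 0], [0, 0, 0, 0, 0, 0]]
  ],
  "jaw": 0.7
}}

```text
time: 22.05
tool_pos: [565.2, -60.2, 121.7]
tcp_rot: [-180.0, 0.0, 33.4]
ft_force: [-0.0, -0.3, 0.1]
finger_gap: 60.2
grip_force: 0.0
```

>>> {"api": "play_rows", "payload": {
  "motion": [
    [[0, 0, -3, 0, 0, 0], [0, 0, -7, 0, 0, 0], [0, 0, -10.9, 0, 0, 0], [0, 0, -10.9, 0, 0, 0]]
  ]
}}

```text
time: 22.45
tool_pos: [568.7, -60.8, 238.3]
tcp_rot: [179.6, -0.4, 33.4]
ft_force: [0.7, -0.1, 0.9]
finger_gap: 59.8
grip_force: 0.0
```

>>> {"api": "play_rows", "payload": {
  "motion": [
    [[0, 0, 0, 0, 0, -8.4], [0, 0, 0, 0, 0, -16.8], [0, 0, 0, 0, 0, -25.2], [0, 0, 0, 0, 0, -33.6], [0, 0, 0, 0, 0, -41.8]]
  ]
}}

```text
time: 22.95
tool_pos: [565.3, -60.2, 230.4]
tcp_rot: [-180.0, 0.0, 75.5]
ft_force: [0.5, 0.1, -0.1]
finger_gap: 59.7
grip_force: 0.0
```

>>> {"api": "play_rows", "payload": {
  "motion": [
    [[0, 0, 0, 0, 0, -8.4], [0, 0, 0, 0, 0, -16.8], [0, 0, 0, 0, 0, -25.2], [0, 0, 0, 0, 0, -33.6], [0, 0, 0, 0, 0, -41.8]]
  ]
}}

```text
time: 23.45
tool_pos: [565.3, -60.2, 230.4]
tcp_rot: [-180.0, -0.0, 117.3]
ft_force: [0.9, -0.1, -0.7]
finger_gap: 59.7
grip_force: 0.0
```

>>> {"api": "play_rows", "payload": {
  "motion": [
    [[4.5, 0.1, 0, 0, 0, 0], [9, 0.1, 0, 0, 0, 0], [12.5, 0.1, 0, 0, 0, 0], [12.5, 0.1, 0, 0, 0, 0], [12.5, 0.1, 0, 0, 0, 0]]
  ]
}}

```text
time: 23.95
tool_pos: [509.5, 52.1, 230.8]
tcp_rot: [-180.0, 0.0, 117.1]
ft_force: [0.3, 0.3, -1.0]
finger_gap: 60.0
grip_force: 0.0
```

```bash
cat > findball.py <<'E'
from bench import sensors,optics
import cv2
from wr import *
from scipy.optimize import brentq
s=sensors.sense();p=optics.snapshot("wrist")
g=p['pixels'].max(2);m=(g<60).astype(np.uint8);m[:150]=0;m[262:]=0;m[:,325:]=0;m[:,245:][:,80:]=0;m[:,:245]=0
n,l,st,ce=cv2.connectedComponentsWithStats(m);i=1+st[1:,4].argmax()
u=np.array([-.4528,.8915]);v=np.array([.8915,.4528]);piv=np.array([524.3,24.7])
U=lambda q:80*np.cos(1.309-q);Z=lambda q:100+80*np.sin(1.309-q)
f=lambda q:(at(s,p,ce[i],Z(q))[:2]-piv)@u-U(q)
q=brentq(f,-.2,1.0);b=at(s,p,ce[i],Z(q))
d=b[:2]-s['tool_pos'][:2]
print(st[i],'q',q,'ball u,z',U(q),Z(q),'shift x,y cm',d@u/10,d@v/10,'z cm',(s['tool_pos'][2]-(Z(q)-19))/10)
print(s['time'],s['tool_pos'],s['tcp_rot'])
E
python3 findball.py
```

```text
[ 265  202   35   39 1005] q 0.21282710823453116 ball u,z 36.56028306190057 171.15719009653 shift x,y cm 0.5410012727968924 0.09273813152547337 z cm 7.865129292809323
23.95 [509.46755035  52.10789359 230.80848302] [-1.79998375e+02  2.57535898e-02  1.17091542e+02]
```

>>> {"api": "play_rows", "payload": {
  "motion": [
    [[0.55, 0.09, 3, 0, 0, 0], [0.55, 0.09, 5.5, 0, 0, 0], [0.55, 0.09, 7, 0, 0, 0], [0.55, 0.09, 7.85, 0, 0, 0], [0.55, 0.09, 7.85, 0, 0, 0]]
  ]
}}

```text
time: 24.5
tool_pos: [507.5, 56.3, 151.4]
tcp_rot: [-179.9, -0.0, 116.9]
ft_force: [-0.5, -0.1, 0.6]
finger_gap: 59.9
grip_force: 0.0
```

>>> {"api": "play_rows", "payload": {
  "motion": [
    [[0, 0, 0, 0, 0, 0], [0, 0, 0, 0, 0, 0], [0, 0, 0, 0, 0, 0], [0, 0, 0, 0, 0, 0], [0, 0, 0, 0, 0, 0]]
  ],
  "jaw": 0,
  "squeeze": 30
}}

```text
time: 25.0
tool_pos: [508.1, 56.9, 153.9]
tcp_rot: [180.0, 0.0, 117.0]
ft_force: [-4.4, -1.6, 4.4]
finger_gap: 21.8
grip_force: 29.1
```

>>> {"api": "play_rows", "payload": {
  "motion": [
    [[0.94, 0, 0.57, 0, 0, 0], [1.86, 0, 1.33, 0, 0, 0], [2.41, 0, 1.91, 0, 0, 0], [2.41, 0, 1.91, 0, 0, 0], [2.41, 0, 1.91, 0, 0, 0]]
  ]
}}

```text
time: 25.5
tool_pos: [496.8, 79.0, 134.1]
tcp_rot: [180.0, -0.0, 117.0]
ft_force: [-6.2, 3.1, 3.5]
finger_gap: 21.9
grip_force: 29.9
```

>>> {"api": "play_rows", "payload": {
  "motion": [
    [[0.49, 0, 0.63, 0, 0, 0], [0.49, 0, 0.63, 0, 0, 0], [0.49, 0, 0.63, 0, 0, 0]]
  ]
}}

```text
time: 25.8
tool_pos: [494.7, 83.0, 127.6]
tcp_rot: [-180.0, -0.0, 117.0]
ft_force: [-4.4, 2.9, 2.9]
finger_gap: 22.0
grip_force: 30.1
```

>>> {"api": "play_rows", "payload": {
  "motion": [
    [[0.42, 0, 0.68, 0, 0, 0], [0.42, 0, 0.68, 0, 0, 0], [0.42, 0, 0.68, 0, 0, 0]]
  ]
}}

```text
time: 26.1
tool_pos: [493.0, 86.5, 120.7]
tcp_rot: [-180.0, -0.0, 117.0]
ft_force: [-5.2, 1.3, 1.8]
finger_gap: 22.0
grip_force: 30.2
```

>>> {"api": "play_rows", "payload": {
  "motion": [
    [[0.36, 0, 0.72, 0, 0, 0], [0.36, 0, 0.72, 0, 0, 0], [0.36, 0, 0.72, 0, 0, 0]]
  ]
}}

```text
time: 26.4
tool_pos: [491.6, 89.4, 113.7]
tcp_rot: [180.0, 0.0, 117.0]
ft_force: [-4.7, 0.2, 4.1]
finger_gap: 22.1
grip_force: 30.6
```

>>> {"api": "play_rows", "payload": {
  "motion": [
    [[0.28, 0, 0.75, 0, 0, 0], [0.28, 0, 0.75, 0, 0, 0], [0.28, 0, 0.75, 0, 0, 0]]
  ]
}}

```text
time: 26.7
tool_pos: [490.4, 91.8, 106.2]
tcp_rot: [180.0, 0.0, 117.0]
ft_force: [-4.6, -1.5, 6.1]
finger_gap: 21.8
grip_force: 31.0
```

Resistance began at about 0.80–0.84, which is inside the band but near its late edge. I back off and give the nut another 17°.

>>> {"api": "play_rows", "payload": {
  "motion": [
    [[-0.64, 0, -1.47, 0, 0, 0], [-1.55, 0, -2.78, 0, 0, 0], [-2.39, 0, -3.62, 0, 0, 0], [-3.36, 0, -4.34, 0, 0, 0], [-4.06, 0, -4.73, 0, 0, 0]]
  ]
}}

```text
time: 27.2
tool_pos: [508.7, 55.3, 153.5]
tcp_rot: [-180.0, -0.0, 117.0]
ft_force: [-0.6, 1.0, -4.7]
finger_gap: 21.8
grip_force: 29.7
```

>>> {"api": "play_rows", "payload": {
  "motion": [
    [[-0.74, 0, -0.32, 0, 0, 0], [-0.74, 0, -0.32, 0, 0, 0]]
  ]
}}

```text
time: 27.4
tool_pos: [512.2, 48.5, 156.5]
tcp_rot: [-180.0, 0.0, 116.9]
ft_force: [-2.3, -1.0, -0.1]
finger_gap: 21.9
grip_force: 30.1
```

>>> {"api": "play_rows", "payload": {
  "motion": [
    [[0, 0, 0, 0, 0, 0], [0, 0, 0, 0, 0, 0], [0, 0, 0, 0, 0, 0], [0, 0, 0, 0, 0, 0]]
  ],
  "jaw": 0.7
}}

```text
time: 27.8
tool_pos: [512.0, 49.7, 156.4]
tcp_rot: [180.0, 0.0, 117.0]
ft_force: [-0.2, 0.1, -1.0]
finger_gap: 59.6
grip_force: 0.0
```

>>> {"api": "play_rows", "payload": {
  "motion": [
    [[0, 0, -3, 0, 0, 0], [0, 0, -7.5, 0, 0, 0], [-4, -0.19, -7.5, 0, 0, 0], [-8.5, -0.19, -7.5, 0, 0, 0], [-12.2, -0.19, -7.5, 0, 0, 0]]
  ]
}}

```text
time: 28.3
tool_pos: [566.5, -61.6, 232.0]
tcp_rot: [179.9, 0.1, 117.0]
ft_force: [-0.2, 0.4, -0.6]
finger_gap: 59.9
grip_force: 0.0
```

>>> {"api": "play_rows", "payload": {
  "motion": [
    [[0, 0, 0, 0, 0, 8.4], [0, 0, 0, 0, 0, 16.8], [0, 0, 0, 0, 0, 25.2], [0, 0, 0, 0, 0, 33.6], [0, 0, 0, 0, 0, 41.8]]
  ]
}}

```text
time: 28.8
tool_pos: [565.5, -60.0, 231.1]
tcp_rot: [180.0, 0.0, 74.9]
ft_force: [-0.4, 0.3, -0.3]
finger_gap: 59.8
grip_force: 0.0
```

>>> {"api": "play_rows", "payload": {
  "motion": [
    [[0, 0, 0, 0, 0, 8.4], [0, 0, 0, 0, 0, 16.8], [0, 0, 0, 0, 0, 25.2], [0, 0, 0, 0, 0, 33.6], [0, 0, 0, 0, 0, 41.8]]
  ]
}}

```text
time: 29.3
tool_pos: [565.5, -59.9, 231.2]
tcp_rot: [180.0, -0.0, 33.1]
ft_force: [-0.1, -0.4, -0.7]
finger_gap: 59.7
grip_force: 0.0
```

>>> {"api": "play_rows", "payload": {
  "motion": [
    [[0, 0, 3, 0, 0, 0], [0, 0, 6, 0, 0, 0], [0, 0, 9, 0, 0, 0], [0, 0, 10.9, 0, 0, 0], [0, 0, 10.9, 0, 0, 0]]
  ]
}}

```text
time: 29.8
tool_pos: [562.9, -59.4, 118.4]
tcp_rot: [-179.7, 0.3, 33.4]
ft_force: [-0.7, -0.4, -0.4]
finger_gap: 59.8
grip_force: 0.0
```

>>> {"api": "play_rows", "payload": {
  "motion": [
    [[0, 0, 0, 0, 0, 0], [0, 0, 0, 0, 0, 0], [0, 0, 0, 0, 0, 0], [0, 0, 0, 0, 0, 0], [0, 0, 0, 0, 0, 0]]
  ],
  "jaw": 0,
  "squeeze": 100
}}

```text
time: 30.3
tool_pos: [566.4, -59.9, 123.7]
tcp_rot: [179.9, -0.1, 33.4]
ft_force: [-1.0, 2.8, 4.8]
finger_gap: 10.0
grip_force: 97.9
```

>>> {"api": "play_rows", "payload": {
  "motion": [
    [[0, 0, 0, 0, 0, 6], [0, 0, 0, 0, 0, 12], [0, 0, 0, 0, 0, 17], [0, 0, 0, 0, 0, 17], [0, 0, 0, 0, 0, 17]]
  ]
}}

```text
time: 30.8
tool_pos: [566.3, -59.7, 123.5]
tcp_rot: [180.0, -0.1, 16.4]
ft_force: [-1.7, 2.8, 6.3]
finger_gap: 9.8
grip_force: 97.9
```

>>> {"api": "play_rows", "payload": {
  "motion": [
    [[0, 0, 0, 0, 0, 0], [0, 0, 0, 0, 0, 0], [0, 0, 0, 0, 0, 0], [0, 0, 0, 0, 0, 0]]
  ],
  "jaw": 0.7
}}

```text
time: 31.2
tool_pos: [565.3, -60.2, 121.9]
tcp_rot: [180.0, 0.0, 16.4]
ft_force: [0.1, -0.4, -0.5]
finger_gap: 60.2
grip_force: 0.0
```

>>> {"api": "play_rows", "payload": {
  "motion": [
    [[0, 0, -3, 0, 0, 0], [0, 0, -7, 0, 0, 0], [0, 0, -10.9, 0, 0, 0], [0, 0, -10.9, 0, 0, 0]]
  ]
}}

```text
time: 31.6
tool_pos: [568.7, -60.8, 238.4]
tcp_rot: [179.7, -0.5, 16.4]
ft_force: [1.1, -0.5, 0.5]
finger_gap: 59.9
grip_force: 0.0
```

>>> {"api": "play_rows", "payload": {
  "motion": [
    [[0, 0, 0, 0, 0, -8.4], [0, 0, 0, 0, 0, -16.8], [0, 0, 0, 0, 0, -25.2], [0, 0, 0, 0, 0, -33.6], [0, 0, 0, 0, 0, -42]]
  ]
}}

```text
time: 32.1
tool_pos: [565.3, -60.1, 230.5]
tcp_rot: [-180.0, 0.0, 58.7]
ft_force: [0.3, -0.6, -0.3]
finger_gap: 59.6
grip_force: 0.0
```

>>> {"api": "play_rows", "payload": {
  "motion": [
    [[0, 0, 0, 0, 0, -8.4], [0, 0, 0, 0, 0, -16.8], [0, 0, 0, 0, 0, -25.2], [0, 0, 0, 0, 0, -33.6], [0, 0, 0, 0, 0, -42]]
  ]
}}

```text
time: 32.6
tool_pos: [565.3, -60.1, 230.5]
tcp_rot: [-180.0, -0.0, 100.7]
ft_force: [-0.3, -0.1, -0.1]
finger_gap: 59.8
grip_force: 0.0
```

>>> {"api": "play_rows", "payload": {
  "motion": [
    [[0, 0, 0, 0, 0, -8.4], [0, 0, 0, 0, 0, -16.6], [0, 0, 0, 0, 0, -16.6]]
  ]
}}

```text
time: 32.9
tool_pos: [565.3, -60.1, 230.6]
tcp_rot: [-180.0, -0.0, 117.1]
ft_force: [0.9, -0.3, 0.3]
finger_gap: 59.8
grip_force: 0.0
```

>>> {"api": "play_rows", "payload": {
  "motion": [
    [[4.5, 0.1, 0, 0, 0, 0], [9, 0.1, 0, 0, 0, 0], [12.5, 0.1, 0, 0, 0, 0], [12.5, 0.1, 0, 0, 0, 0], [12.5, 0.1, 0, 0, 0, 0]]
  ]
}}

```text
time: 33.4
tool_pos: [509.5, 52.2, 231.1]
tcp_rot: [180.0, 0.0, 116.9]
ft_force: [0.0, 0.4, -0.2]
finger_gap: 59.8
grip_force: 0.0
```

```bash
python3 findball.py
```

```text
[265 207  35  36 993] q 0.16964827042847966 ball u,z 33.45467651159733 172.6690072830528 shift x,y cm 0.22154358089084591 0.07999293350475542 z cm 7.744766267629151
33.4 [509.52664669  52.2377076  231.11666996] [1.79984896e+02 3.30684472e-02 1.16896484e+02]
```

>>> {"api": "play_rows", "payload": {
  "motion": [
    [[0.22, 0.06, 3, 0, 0, 0], [0.22, 0.06, 5.5, 0, 0, 0], [0.22, 0.06, 7, 0, 0, 0], [0.22, 0.06, 7.75, 0, 0, 0], [0.22, 0.06, 7.75, 0, 0, 0]]
  ]
}}

```text
time: 33.95
tool_pos: [508.8, 53.4, 152.7]
tcp_rot: [-179.9, -0.0, 116.9]
ft_force: [0.6, 0.1, 0.2]
finger_gap: 59.7
grip_force: 0.0
```

>>> {"api": "play_rows", "payload": {
  "motion": [
    [[0, 0, 0, 0, 0, 0], [0, 0, 0, 0, 0, 0], [0, 0, 0, 0, 0, 0], [0, 0, 0, 0, 0, 0], [0, 0, 0, 0, 0, 0]]
  ],
  "jaw": 0,
  "squeeze": 40
}}

```text
time: 34.45
tool_pos: [509.5, 53.9, 155.1]
tcp_rot: [179.9, 0.0, 117.0]
ft_force: [-4.2, -1.9, 5.7]
finger_gap: 21.7
grip_force: 38.8
```

>>> {"api": "play_rows", "payload": {
  "motion": [
    [[0.92, 0, 0.5, 0, 0, 0], [1.57, 0, 0.96, 0, 0, 0], [2.18, 0, 1.48, 0, 0, 0], [2.18, 0, 1.48, 0, 0, 0], [2.18, 0, 1.48, 0, 0, 0]]
  ]
}}

```text
time: 34.95
tool_pos: [499.4, 74.0, 139.7]
tcp_rot: [180.0, -0.0, 117.0]
ft_force: [-4.8, 3.8, 6.1]
finger_gap: 21.5
grip_force: 40.1
```

>>> {"api": "play_rows", "payload": {
  "motion": [
    [[0.55, 0, 0.58, 0, 0, 0], [0.55, 0, 0.58, 0, 0, 0], [0.55, 0, 0.58, 0, 0, 0]]
  ]
}}

```text
time: 35.25
tool_pos: [497.0, 78.7, 133.7]
tcp_rot: [180.0, -0.0, 117.0]
ft_force: [-5.0, 3.4, 5.5]
finger_gap: 21.7
grip_force: 40.5
```

>>> {"api": "play_rows", "payload": {
  "motion": [
    [[0.49, 0, 0.63, 0, 0, 0], [0.49, 0, 0.63, 0, 0, 0], [0.49, 0, 0.63, 0, 0, 0]]
  ]
}}

```text
time: 35.55
tool_pos: [494.8, 82.8, 127.1]
tcp_rot: [180.0, -0.0, 117.0]
ft_force: [-3.3, 3.0, 3.2]
finger_gap: 21.7
grip_force: 40.8
```

>>> {"api": "play_rows", "payload": {
  "motion": [
    [[0.42, 0, 0.68, 0, 0, 0], [0.42, 0, 0.68, 0, 0, 0], [0.42, 0, 0.68, 0, 0, 0]]
  ]
}}

```text
time: 35.85
tool_pos: [493.0, 86.2, 120.4]
tcp_rot: [180.0, 0.0, 117.0]
ft_force: [-1.8, 1.8, 2.9]
finger_gap: 21.4
grip_force: 41.2
```

>>> {"api": "play_rows", "payload": {
  "motion": [
    [[0.36, 0, 0.72, 0, 0, 0], [0.36, 0, 0.72, 0, 0, 0], [0.36, 0, 0.72, 0, 0, 0]]
  ]
}}

```text
time: 36.15
tool_pos: [491.6, 89.1, 113.4]
tcp_rot: [180.0, 0.1, 117.0]
ft_force: [-2.0, 0.3, 5.8]
finger_gap: 21.6
grip_force: 41.9
```

Resistance now begins at about 0.75, so I close the lever fully.

>>> {"api": "play_rows", "payload": {
  "motion": [
    [[0.14, 0, 0.37, 0, 0, 0], [0.28, 0, 0.75, 0, 0, 0], [0.38, 0, 1.13, 0, 0, 0], [0.48, 0, 1.52, 0, 0, 0], [0.48, 0, 1.52, 0, 0, 0]]
  ]
}}

```text
time: 36.65
tool_pos: [489.6, 93.2, 98.3]
tcp_rot: [180.0, 0.1, 117.0]
ft_force: [-1.7, -1.2, 8.2]
finger_gap: 21.6
grip_force: 44.4
```

>>> {"api": "play_rows", "payload": {
  "motion": [
    [[0.07, 0, 0.4, 0, 0, 0], [0.13, 0, 0.79, 0, 0, 0], [0.16, 0, 1.19, 0, 0, 0], [0.18, 0, 1.59, 0, 0, 0], [0.18, 0, 1.59, 0, 0, 0]]
  ]
}}

```text
time: 37.15
tool_pos: [488.8, 94.6, 82.3]
tcp_rot: [180.0, 0.1, 117.0]
ft_force: [-2.3, -2.5, 7.8]
finger_gap: 21.7
grip_force: 46.2
```

>>> {"api": "play_rows", "payload": {
  "motion": [
    [[-0.01, 0, 0.4, 0, 0, 0], [-0.03, 0, 0.8, 0, 0, 0], [-0.08, 0, 1.2, 0, 0, 0], [-0.14, 0, 1.59, 0, 0, 0], [-0.14, 0, 1.59, 0, 0, 0]]
  ]
}}

```text
time: 37.65
tool_pos: [489.7, 92.8, 66.1]
tcp_rot: [180.0, 0.1, 117.0]
ft_force: [0.8, -5.0, 3.5]
finger_gap: 21.4
grip_force: 39.2
```

>>> {"api": "play_rows", "payload": {
  "motion": [
    [[-0.1, 0, 0.4, 0, 0, 0], [-0.19, 0, 0.78, 0, 0, 0], [-0.23, 0, 0.95, 0, 0, 0], [-0.23, 0, 0.95, 0, 0, 0]]
  ]
}}

```text
time: 38.05
tool_pos: [490.7, 90.6, 56.4]
tcp_rot: [180.0, 0.2, 116.9]
ft_force: [2.7, -7.5, 0.6]
finger_gap: 21.3
grip_force: 39.4
```

>>> {"api": "play_rows", "payload": {
  "motion": [
    [[-0.03, 0, 0.15, 0, 0, 0], [-0.03, 0, 0.15, 0, 0, 0]]
  ]
}}

```text
time: 38.25
tool_pos: [491.3, 89.6, 55.2]
tcp_rot: [180.0, 0.2, 116.9]
ft_force: [3.2, -11.5, 1.5]
finger_gap: 21.1
grip_force: 39.2
```

Run:
```python
from bench import sensors,optics
import cv2,numpy as np
s=sensors.sense();print(s['tool_pos'],s['ft_force'],s['wrist_torque'])
a=optics.snapshot("scene")["pixels"][165:285,235:355];b=optics.snapshot("wrist")["pixels"][100:380,150:420]
a=cv2.resize(a,(400,400),interpolation=cv2.INTER_CUBIC);b=cv2.resize(b,(386,400))
cv2.imwrite("pics/c5.png",np.hstack([a,b])[...,::-1])
```

```text
[491.34065895  89.60627062  55.24559589] [  3.20781962 -11.50261484   1.54838114] [-1.68321022 -0.60099349 -0.13318659]
```

View pics/c5.png

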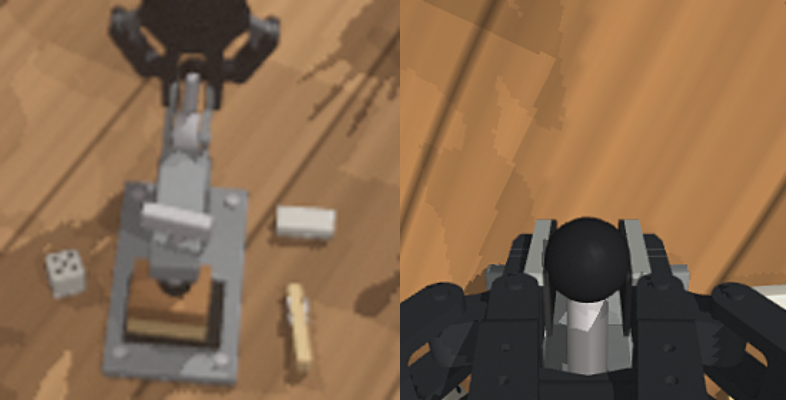

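The wrist crop shows the ball (full-image pixel about (280,282)) still between the pads, and the scene crop shows the foot down on the block. I compute the lever angle from the ball.

Run:
```python
from bench import sensors
from wr import *
import pickle
_,p=pickle.load(open('w3.pkl','rb'));s=sensors.sense()
u=np.array([-.4528,.8915]);piv=np.array([524.3,24.7])
for q in(1.4,1.45,1.5,1.55,1.6,1.65):
    a=1.309-q;b=at(s,p,(280,282),100+80*np.sin(a));print(q,80*np.cos(a),(b[:2]-piv)@u, 100+80*np.sin(a))
print('tcp u',(s['tool_pos'][:2]-piv)@u)
```

```text
1.4 79.66898852011607 88.26684748877207 92.7300434539392
1.45 79.20607664106346 85.89017810427211 88.75733914369107
1.5 78.5451908201355 83.53032001476805 84.81273563051913
1.55 77.68798292770181 81.19317163649332 80.90609236889651
1.6 76.63659553706825 78.88457462323021 77.04717393243676
1.65 75.39365656915945 76.61029926521785 73.24562560754522
tcp u 72.72032943827044
```

>>> {"api": "play_rows", "payload": {
  "motion": [
    [[0, 0, 0, 0, 0, 0], [0, 0, 0, 0, 0, 0], [0, 0, 0, 0, 0, 0], [0, 0, 0, 0, 0, 0]]
  ],
  "jaw": 0.7
}}

```text
time: 38.75
tool_pos: [489.6, 92.1, 54.5]
tcp_rot: [-180.0, -0.0, 117.0]
ft_force: [0.3, -0.1, 0.1]
finger_gap: 60.0
grip_force: 0.0
```

>>> {"api": "play_rows", "payload": {
  "motion": [
    [[0, 0, -2, 0, 0, 0], [0, 0, -5, 0, 0, 0], [0, 0, -7, 0, 0, 0], [0, 0, -7, 0, 0, 0], [0, 0, -7, 0, 0, 0]]
  ]
}}

```text
time: 39.25
tool_pos: [490.1, 92.1, 124.8]
tcp_rot: [179.9, 0.0, 117.0]
ft_force: [-0.6, -0.3, -0.6]
finger_gap: 59.7
grip_force: 0.0
```

Run:
```python
from bench import sensors,optics
from wr import *
import cv2
s=sensors.sense();p=optics.snapshot("wrist");print(s['tool_pos'],s['time'])
g=p['pixels'].max(2);m=(g<60).astype(np.uint8);m[:150]=0;m[300:]=0;m[:,325:]=0;m[:,:240]=0
n,l,st,ce=cv2.connectedComponentsWithStats(m);i=1+st[1:,4].argmax();print(st[i],ce[i])
u=np.array([-.4528,.8915]);piv=np.array([524.3,24.7])
for q in(1.4,1.45,1.5,1.55,1.6,1.65,1.7):
    a=1.309-q;b=at(s,p,ce[i],100+80*np.sin(a));print(q,80*np.cos(a),(b[:2]-piv)@u, 100+80*np.sin(a))
cv2.imwrite("pics/c6.png",p['pixels'][100:380,130:440][...,::-1])
```

```text
[490.07566427  92.11447853 124.84686096] 39.25
[ 263  206   37   35 1056] [280.68181818 223.45738636]
1.4 79.66898852011607 88.22344046591039 92.7300434539392
1.45 79.20607664106346 86.74974030019621 88.75733914369107
1.5 78.5451908201355 85.28646430554377 84.81273563051913
1.55 77.68798292770181 83.83726990988035 80.90609236889651
1.6 76.63659553706825 82.4057793444692 77.04717393243676
1.65 75.39365656915945 80.99557059021804 73.24562560754522
1.7 73.96227272408507 79.61016843458997 69.51094928522596
```

View pics/c6.png

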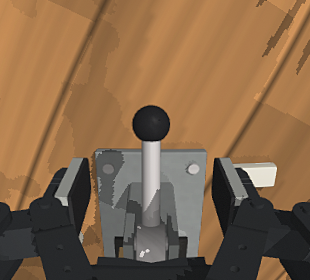

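The wrist view shows the released lever lying down, with the ball at crop (151,124). I check that it's on its stop by pressing lightly on the ball with shut fingers.

>>> {"api": "play_rows", "payload": {
  "motion": [
    [[0.3, 0, 0, 0, 0, 0], [0.3, 0, 0, 0, 0, 0], [0.3, 0, 0, 0, 0, 0], [0.3, 0, 0, 0, 0, 0], [0.3, 0, 0, 0, 0, 0]]
  ],
  "jaw": 0
}}

```text
time: 39.8
tool_pos: [488.4, 94.6, 124.5]
tcp_rot: [-180.0, -0.0, 117.0]
ft_force: [0.7, 0.2, 1.3]
finger_gap: 0.0
grip_force: 0.0
```

>>> {"api": "play_rows", "payload": {
  "motion": [
    [[0, 0, 1.2, 0, 0, 0], [0, 0, 2.4, 0, 0, 0], [0, 0, 3.1, 0, 0, 0], [0, 0, 3.1, 0, 0, 0]]
  ]
}}

```text
time: 40.2
tool_pos: [486.9, 94.5, 91.4]
tcp_rot: [-179.8, -0.1, 117.0]
ft_force: [-0.3, -0.5, 0.4]
finger_gap: -0.4
grip_force: 0.0
```

>>> {"api": "play_rows", "payload": {
  "motion": [
    [[0, 0, 0.2, 0, 0, 0], [0, 0, 0.35, 0, 0, 0], [0, 0, 0.35, 0, 0, 0]]
  ]
}}

```text
time: 40.5
tool_pos: [488.6, 94.6, 90.3]
tcp_rot: [180.0, 0.0, 117.0]
ft_force: [-0.3, 0.6, -0.4]
finger_gap: 0.3
grip_force: 0.0
```

>>> {"api": "play_rows", "payload": {
  "motion": [
    [[0, 0, 0.2, 0, 0, 0], [0, 0, 0.2, 0, 0, 0]]
  ]
}}

```text
time: 40.7
tool_pos: [489.1, 94.7, 89.2]
tcp_rot: [179.9, 0.0, 117.0]
ft_force: [-2.3, -0.2, 4.3]
finger_gap: -0.0
grip_force: 2.6
```

>>> {"api": "play_rows", "payload": {
  "motion": [
    [[0, 0, 0.2, 0, 0, 0], [0, 0, 0.2, 0, 0, 0]]
  ]
}}

```text
time: 40.9
tool_pos: [489.4, 94.8, 88.7]
tcp_rot: [179.9, 0.0, 117.0]
ft_force: [-8.0, -0.3, 19.4]
finger_gap: 0.5
grip_force: 9.4
```

>>> {"api": "play_rows", "payload": {
  "motion": [
    [[0, 0, 0.2, 0, 0, 0], [0, 0, 0.2, 0, 0, 0]]
  ]
}}

```text
time: 41.1
tool_pos: [489.8, 94.8, 88.4]
tcp_rot: [179.9, 0.1, 117.0]
ft_force: [-15.3, -2.2, 33.8]
finger_gap: -0.3
grip_force: 16.6
```

Hard contact at 89 mm puts the ball centre at 77 mm, so the lever is on its stop. I back off.

>>> {"api": "play_rows", "payload": {
  "motion": [
    [[0, 0, -1, 0, 0, 0], [0, 0, -4, 0, 0, 0], [0, 0, -8, 0, 0, 0], [0, 0, -12, 0, 0, 0], [0, 0, -15, 0, 0, 0]]
  ]
}}

```text
time: 41.6
tool_pos: [489.1, 94.7, 237.3]
tcp_rot: [179.8, 0.1, 117.0]
ft_force: [1.1, -0.2, -0.5]
finger_gap: 0.1
grip_force: 0.0
```

>>> {"api": "play_rows", "payload": {
  "motion": [
    [[5, 0, -2, 0, 0, 0], [10, 0, -2, 0, 0, 0], [10, 0, -2, 0, 0, 0], [10, 0, -2, 0, 0, 0]]
  ]
}}

```text
time: 42.0
tool_pos: [442.7, 184.8, 254.5]
tcp_rot: [180.0, 0.0, 117.2]
ft_force: [-0.1, -0.4, -0.7]
finger_gap: 0.0
grip_force: 0.0
```

Run:
```python
from bench import sensors,optics
import cv2
s=sensors.sense();print(s['tool_pos'],s['ft_force'],s['time'])
cv2.imwrite("pics/f.png",cv2.resize(optics.snapshot("scene")["pixels"][150:300,170:420],None,fx=3,fy=3)[...,::-1])
```

```text
[442.6764928  184.78599481 254.45179605] [-0.14649133 -0.37327297 -0.72717835] 42.0
```

View pics/f.png

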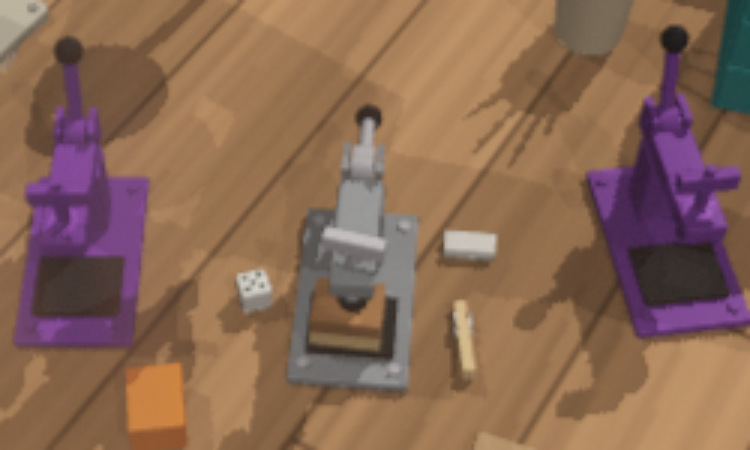

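The lever is down with its ball at crop (369,117), the foot is on the block at (350,300), the bystanders are unmoved and the robot is clear.

```bash
python3 -c "
from bench import job
print(job.hand_in())"
```

```text
the job is handed in; nothing more can be done
None
```

The block is clamped: I tightened the wing nut about 3.4 rad, until the lever's resistance began at about 0.75 rad, closed the lever onto its stop, let go and handed the job in at about 42 s, with the other things on the desk unmoved in the last picture.

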